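Dispense one bottle cap and slide it onto the tape

ROBOT

A 7-joint arm with a two-finger parallel gripper is mounted at the origin on the work surface. World frame = base frame: x ahead of the robot, y to its left, z up, the work surface at z = 0. Lengths are in mm, angles in rad, forces in N, time in s.
With the tool pointing down it reaches from about 400 to 875 mm from the base axis. Payload 6.5 kg.
Tool frame: the origin (TCP) lies at the very end of the fingers, on their centre line; the grasp point (between the pads) lies 19 mm behind it; z points along the fingers, y is the direction in which the jaws open and shut (so a half turn about z gives the same grasp; the last joint's range is limited). The gripper opens to 88 mm and grips with 3 to 60 N. Pads are 18 mm wide; open, the fingers measure 123 mm over their backs; the gripper's body (75 mm by 187 mm) begins 45 mm behind the grasp point.
Start: joints at [-1.292, 0.536, -0.004, 1.538, 0.003, 1.067, -0.071], TCP at [219.7, 611.737, 238.716] pointing down, gripper open.
Joint ranges: [-2.7, 2.7], [-0.37, 2.16], [-1.27, 1.26], [0.24, 2.4], [-1.31, 4.45], [0.19, 1.91], [-2.76, 2.76]. Speed limits (rad/s): [2.39, 2.39, 3.14, 3.14, 3.14, 3.14, 3.14].

INTERFACE

Orientations are given as a rotation vector (axis times angle).
In Python, from station import * gives the robot as it stands.
- The arm moves only by the shell command python3 -m inch 'ROWS' [OPENING] [FORCE]. ROWS is text: rows parted by semicolons, each of 6 numbers parted by spaces: the shift along the tool's x, y, z in mm, then the turn, a rotation vector about the tool's x, y, z in rad. In form: dx dy dz wx wy wz; .... A call has 1 to 20 rows; each row shifts and turns the pose as measured when the row begins, along the tool's axes as they then stand; what a row does not reach is not made up. A row lasts 1/10 s, in which the tool goes at most 50 mm and 8.59 degrees, less where a joint would pass 70% of its speed; a pose out of reach is approached as far as the arm can. A call is refused whole if a number of a shift passes 50 or a number of a turn 0.15, either way. A call with a gripper value outside its range is refused whole. OPENING is the closure, from -1 (fully open) to 1 (shut), set as the call begins (- or left out, the last holds). The fingers move at their own pace and stop on an object; FORCE is the grip in N (left out, the last holds). Time passes only in rows, so rows that do not move let the fingers close. It gives the time, the measured TCP pose, the force and the opening at its end, in the units of the state.
- read_state(): the state, without advancing time (a new reading comes with each control period).
- camera(name): name is "side" or "top"; returns a dict with "image" (420x560x3 uint8, red, green, blue), "vertical_fov" (degrees; the focal length in pixels is half the picture's height over the tangent of half this angle, whatever the lens; pixels are square), "cx", "cy" (the principal point, pixels), "R" (3x3) and "t" (3): a world point X has camera coordinates R X + t. Camera axes: x right, y down, z forward; pixel columns grow to the right and rows downward; lengths in mm; the calibration is good to about 2 mm. A picture is of the moment at which its call begins. There is no depth.
- hand_in(): hands the job in, once; it reports no verdict.
Trained networks look in a picture, given as the dict that the camera call returned (one of the last four; its "shot" number tells which), for a name from the list of things; names that differ only in an ending like _2 or _b are one class to them, and where a whole thing is asked for, a point or a joint stands for the part that bears it (a point fixed in the world has none). Each returns a list of dicts, best first, with "confidence" (0 to 1); they miss things now and then, are a little off and sometimes report something else, mostly with a low value. They report only what shows in the picture. A call takes as long as a camera call. They do not tell look-alikes from the thing itself.
- outline_of(name, picture): "mask" (420x560 bool, what is visible of it) and "box" ([centre column, centre row, width, height] in pixels, round what is visible of it).
The state is a dict: "time_s": time; "joint_positions": joint angles; "qd": joint speeds; "tau": joint torques, N m; "ee_pos": TCP position; "orientation": TCP orientation; "wrist_force": force on the tool from outside, world axes, zero at the start; "moment": the same for the moment, N m; "opening": finger opening in mm.
Only numpy, scipy, OpenCV 4.12 (cv2) and the standard library are available. Lean on these libraries where they do the work, as an engineer would, in place of code of your own. Each camera call takes 0.05 s, during which the arm holds its last target.

TASK

Press the blue plunger of the cap dispenser fully down once and let it come back up, so that a single blue cap slides out onto the bench. Then push that cap aside with the fingertips, sliding it flat along the bench without lifting it, until it lies wholly on the lilac tape square. Leave the other caps in the dispenser and do not disturb the other things on the bench.

Things in the scene. Friction and masses are not known exactly. Their poses are not given: they have to be found in the camera images.
- dispenser: white cap dispenser, fixed. Origin on the bench at the axis of its clear magazine (53 x 53, 50 tall); z up, -x is the outlet side: a cap leaves through a slot in the front wall (outer face x = -26) and slides flat on the bench towards -x. Behind it (x = 27 to 134, y within 42) a housing 61 tall with the plunger. A full press brings the cap's centre to about x = -81, well clear of the outlet
- plunger (a joint): plunger travel in m: 0 up, 0.030 fully down (hard stop). Pressed straight down; its spring takes 2 N at first, 8 N at the bottom, plus a damper of about 1.5 N at 50 mm/s; it comes up by itself in about half a second. An inner pusher moves in step, 2.8 times as far: each full press ejects one cap
- plunger_top (a point): centre of the top face of the blue round plunger button, 36 across, at x = 85 in the dispenser's frame, 95 above the bench when up and 65 when fully down
- cap_low: blue ribbed screw cap, a disc 40 across and 14 tall, about 20 g, lying flat. Origin: centre of its underside, z up. At the start the lowest of three in the magazine, on the bench: the one that comes out
- cap_mid: blue ribbed screw cap, a disc 40 across and 14 tall, about 20 g, lying flat. Origin: centre of its underside, z up. At the start the second in the magazine; drops to the bottom after the press and stays inside
- cap_top: blue ribbed screw cap, a disc 40 across and 14 tall, about 20 g, lying flat. Origin: centre of its underside, z up. At the start the uppermost in the magazine; stays inside
- tape: lilac tape square on the bench, 90 x 90, flat (nothing to bump over). Origin at its centre, x and y along its sides; it lies to the left or the right of the dispenser's outlet
- jar: open amber sample jar, 42 across, 50 tall; bystander. Origin: centre of its underside
- pen: marker pen lying flat, 130 long, white with green cap; bystander. Origin under its middle; its length is its y axis
- vial: small vial with orange cap, 28 across, 50 tall; bystander. Origin: centre of its underside
- tipbox: purple pipette-tip box with clear lid, 85 x 120 x 58 tall; bystander. Origin: centre of its underside
- rack: blue tube rack with tubes, 70 x 200 x 63 tall; bystander. Origin: centre of its underside
- bottle: glass reagent bottle with blue cap, 68 across, 150 tall; bystander. Origin: centre of its underside
- timer: white bench timer lying flat, 55 x 75 x 22; bystander. Origin: centre of its underside
Things that resemble listed ones, but are neither listed nor needed, are in the scene too. What is shaped like the cap_top but pink or white is not meant.

How it is judged:
By the outcome, as a careful person would: the job done as asked, in the order asked, and still so for the second after the job is handed in, with the robot touching nothing.
It also fails if it takes over 56 s, if anything falls off the work surface, if the arm or the gripper's body presses on something with over 40 N, if the wrist force passes 120 N, or if a joint passes its speed limit or range.

## Working session

There is one attempt and no reset: what is moved stays moved. The work goes in short steps, Python scripts to look and compute and a shell command to move; the robot and the scene stay as the last step left them, time stands still between calls to the robot, and variables do not carry over. Pictures are saved under pics/ and viewed, and the job is handed in when it is done.

```bash
ls; mkdir -p pics
python3 - <<'E'
from station import *
import cv2
s=read_state();print({k:s[k] for k in ['time_s','ee_pos','orientation','wrist_force','opening']})
for n in ['side','top']:
    p=camera(n);cv2.imwrite(f'pics/a_{n}.png',p['image'][:,:,::-1]);print(n,p['vertical_fov'],p['cx'],p['cy'],p['R'],p['t'],p['shot'])
    for o in ['dispenser','plunger_top','cap_low','tape','jar','pen','vial','tipbox','rack','bottle','timer']:
        print(o,[(round(d['confidence'],2),[round(v) for v in d['box']]) for d in outline_of(o,p)][:4])
E
```

```text
pics
{'time_s': 0.0, 'ee_pos': array([219.48856452, 611.14498636, 237.83342542]), 'orientation': array([-5.38689994e-01, -3.09487481e+00,  2.78192700e-03]), 'wrist_force': array([-0.6254554 ,  0.0893732 , -1.19566918]), 'opening': 87.66345465961503}
side 55.074851113809125 281.46129122321145 208.7416624445548 [[ 0.97738954 -0.21088677  0.01537719]
 [-0.14786055 -0.73364619 -0.66324998]
 [ 0.15115206  0.64597991 -0.74823994]] [-522.17732456  130.14870467 1069.96356715] 1
dispenser [(0.62, [317, 227, 61, 37])]
plunger_top []
cap_low []
tape [(0.6, [290, 288, 46, 36])]
jar [(0.74, [260, 171, 10, 23])]
pen [(0.76, [226, 221, 5, 36]), (0.24, [315, 224, 61, 40])]
vial []
tipbox [(0.92, [360, 289, 37, 58])]
rack [(0.59, [232, 133, 20, 48]), (0.21, [297, 377, 29, 39])]
bottle [(0.58, [302, 133, 21, 48])]
timer [(0.63, [299, 377, 29, 39])]
top 57.98279511012475 287.1206865760918 205.43615211808427 [[ 1.45445116e-02 -9.99892056e-01  2.08176034e-03]
 [-9.79408226e-01 -1.46657733e-02 -2.01356503e-01]
 [ 2.01365299e-01  8.89738793e-04 -9.79515811e-01]] [  1.31095778 554.30296131 840.10786055] 2
dispenser [(0.74, [309, 182, 38, 68])]
plunger_top [(0.57, [311, 162, 15, 16])]
cap_low []
tape [(0.95, [373, 232, 44, 42])]
jar [(0.76, [205, 225, 19, 15])]
pen [(0.84, [267, 280, 52, 13]), (0.26, [213, 162, 14, 13])]
vial [(0.57, [210, 161, 17, 15])]
tipbox [(0.76, [394, 162, 60, 45])]
rack []
bottle [(0.16, [464, 241, 36, 24])]
timer [(0.71, [465, 241, 35, 30])]
```

View pics/a_side.png

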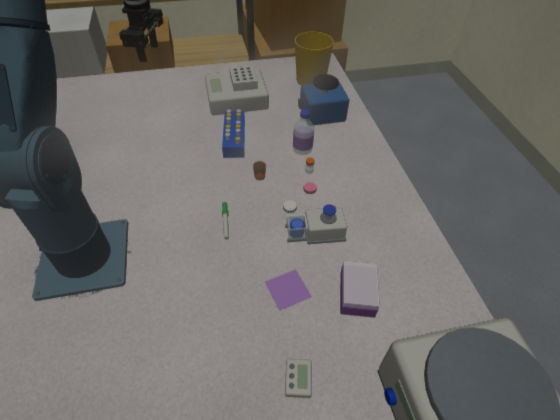

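View pics/a_top.png

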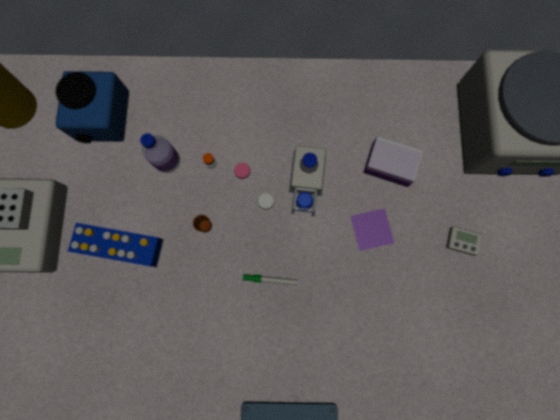

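Side view: the dispenser is at (325,222), with its plunger at (329,210) and its magazine at (297,228). The tape is at (289,289). Top view: plunger (310,162), magazine (305,202), tape (373,230). The pink (242,170) and white (266,201) caps are look-alikes. Other blue round things are the bottle cap (148,140) and the instrument knobs (505,171).

```bash
cat > h.py <<'E'
import numpy as np,cv2
from station import *
def foc(p): return 210/np.tan(np.radians(p['vertical_fov'])/2)
def ray(p,u,v):
    f=foc(p);R=np.array(p['R']);t=np.array(p['t'])
    d=R.T@np.array([(u-p['cx'])/f,(v-p['cy'])/f,1]);return -R.T@t,d
def atz(p,u,v,z):
    c,d=ray(p,u,v);return c+d*(z-c[2])/d[2]
def proj(p,X):
    f=foc(p);c=np.array(p['R'])@np.asarray(X,float)+p['t'];return np.array([c[0]/c[2]*f+p['cx'],c[1]/c[2]*f+p['cy']])
def tri(a,b):
    A=[];B=[]
    for c,d in (a,b):
        d=d/np.linalg.norm(d);M=np.eye(3)-np.outer(d,d);A.append(M);B.append(M@c)
    X=np.linalg.lstsq(np.vstack(A),np.hstack(B),rcond=None)[0];return X
def crop(p,name,u,v,r=50,s=6):
    im=p['image'][max(0,v-r):v+r,max(0,u-r):u+r,::-1];cv2.imwrite(f'pics/{name}.png',cv2.resize(im,None,fx=s,fy=s,interpolation=cv2.INTER_CUBIC))
E
python3 - <<'E'
from h import *
T=camera('top');S=camera('side')
crop(T,'b_top',330,190,70,4);crop(T,'b_topz',308,182,40,7);crop(S,'b_side',318,232,45,6)
hs=lambda p:cv2.cvtColor(p['image'],cv2.COLOR_RGB2HSV)
for p,box in((T,(285,140,335,220)),(S,(280,195,350,250))):
    h=hs(p);x0,y0,x1,y1=box
    m=((h[...,0]>105)&(h[...,0]<130)&(h[...,1]>140)).astype(np.uint8);mm=np.zeros_like(m);mm[y0:y1,x0:x1]=m[y0:y1,x0:x1]
    n,l,st,c=cv2.connectedComponentsWithStats(mm)
    for i in range(1,n):
        if st[i][4]>8: print(st[i],c[i],atz(p,*c[i],95).round(),atz(p,*c[i],42).round())
for p in(T,S):
    d=outline_of('tape',p)[0];m=d['mask'].astype(np.uint8)
    r=cv2.minAreaRect(cv2.findNonZero(m));print(r)
    ys,xs=np.nonzero(m);P=np.array([atz(p,a,b,0)[:2] for a,b in zip(xs,ys)],np.float32)
    print('tape',cv2.minAreaRect(P),P.mean(0))
E
```

```text
[303 153  14  14 156] [309.38461538 159.85897436] [655. -41.  95.] [673. -44.  42.]
[297 192  16  16 207] [304.40096618 199.71014493] [560. -30.  95.] [572. -32.  42.]
[324 205  11   9  83] [329.02409639 209.1686747 ] [653. -42.  95.] [672.   2.  42.]
[291 219  13   9  87] [296.66666667 223.3908046 ] [557. -72.  95.] [570. -30.  42.]
((373.0588684082031, 229.23532104492188), (37.350486755371094, 36.380340576171875), 75.96376037597656)
tape ((508.9450378417969, -204.8070526123047), (91.59674835205078, 91.02559661865234), 12.826762199401855) [ 507.8581  -204.13899]
((287.626220703125, 288.78857421875), (33.43974304199219, 37.61970901489258), 66.37062072753906)
tape ((506.5209045410156, -198.8869171142578), (92.20865631103516, 93.223388671875), 13.33304214477539) [ 506.51224 -199.93282]
```

View pics/b_topz.png

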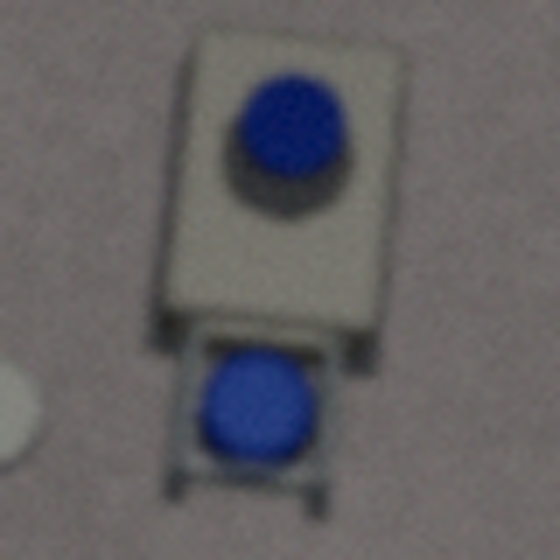

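View pics/b_side.png

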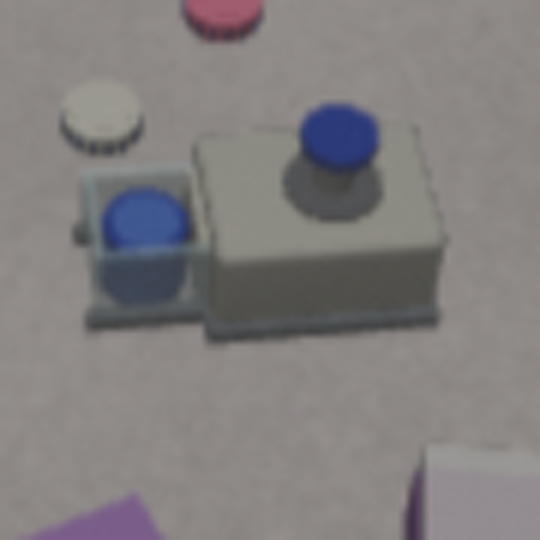

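Plunger top is at about (654,-41) and the magazine at (571,-31). They are 84 mm apart against 85 expected, so they agree. The tape centre is about (507,-202), on the -y side. The outline of the button in the crop is clear, so I'll move towards it with the gripper shut.

```bash
cat >> h.py <<'E'
from scipy.spatial.transform import Rotation as Ro
def plan(xyz,yaw,n,tilt=True):
    s=read_state();p=np.array(s['ee_pos']);R=Ro.from_rotvec(s['orientation'])
    # target: tool z down, tool y at angle yaw(deg)
    a=np.radians(yaw);y=np.array([np.cos(a),np.sin(a),0]);z=np.array([0,0,-1.]);x=np.cross(y,z)
    G=Ro.from_matrix(np.c_[x,y,z]);w=(R.inv()*G).as_rotvec()
    print('pos',p.round(1),'yaw',np.degrees(np.arctan2(*R.as_matrix()[[1,0],1])).round(1),'tilt',R.as_matrix()[:,2].round(3),'F',np.round(s['wrist_force'],1),'t',round(s['time_s'],2),'open',round(s['opening'],1))
    d=(np.array(xyz)-p)/n
    out=[]
    for i in range(n):
        Ri=R*Ro.from_rotvec(w*i/n);out.append(' '.join(f'{v:.0f}' for v in Ri.inv().apply(d))+' '+' '.join(f'{v:.3f}' for v in w/n))
    print(';'.join(out))
E
python3 - <<'E'
from h import *
T=camera('top')
for o in ['pen','tipbox','jar','vial']:
    d=outline_of(o,T)[0];ys,xs=np.nonzero(d['mask']);P=np.array([atz(T,a,b,0)[:2] for a,b in zip(xs,ys)],np.float32);print(o,cv2.boxPoints(cv2.minAreaRect(P)).round())
plan((654,-41.5,200),5,18)
E
```

```text
pen [[373. -12.]
 [393. -13.]
 [396. 114.]
 [376. 114.]]
tipbox [[ 613. -309.]
 [ 720. -345.]
 [ 762. -216.]
 [ 656. -181.]]
jar [[667. -30.]
 [668. -66.]
 [706. -66.]
 [705. -30.]]
vial [[655. 210.]
 [671. 187.]
 [709. 214.]
 [693. 236.]]
pos [219.7 611.7 238.7] yaw 70.2 tilt [-0. -0. -1.] F [-0.2  0.8  0.1] t 1.65 open 87.9
-35 -26 2 -0.000 0.000 0.063;-37 -24 2 -0.000 0.000 0.063;-38 -21 2 -0.000 0.000 0.063;-39 -19 2 -0.000 0.000 0.063;-40 -16 2 -0.000 0.000 0.063;-41 -14 2 -0.000 0.000 0.063;-42 -11 2 -0.000 0.000 0.063;-43 -9 2 -0.000 0.000 0.063;-43 -6 2 -0.000 0.000 0.063;-43 -3 2 -0.000 0.000 0.063;-44 -0 2 -0.000 0.000 0.063;-44 2 2 -0.000 0.000 0.063;-43 5 2 -0.000 0.000 0.063;-43 8 2 -0.000 0.000 0.063;-42 11 2 -0.000 0.000 0.063;-42 13 2 -0.000 0.000 0.063;-41 16 2 -0.000 0.000 0.063;-39 18 2 -0.000 0.000 0.063
```

```bash
python3 -m inch '-35 -26 2 0 0 0.063;-37 -24 2 0 0 0.063;-38 -21 2 0 0 0.063;-39 -19 2 0 0 0.063;-40 -16 2 0 0 0.063;-41 -14 2 0 0 0.063;-42 -11 2 0 0 0.063;-43 -9 2 0 0 0.063;-43 -6 2 0 0 0.063;-43 -3 2 0 0 0.063;-44 0 2 0 0 0.063;-44 2 2 0 0 0.063;-43 5 2 0 0 0.063;-43 8 2 0 0 0.063;-42 11 2 0 0 0.063;-42 13 2 0 0 0.063;-41 16 2 0 0 0.063;-39 18 2 0 0 0.063' 1 20; python3 -c "
from h import *
plan((654,-41.5,115),5,4)"
```

```text
time_s: 3.45
ee_pos: [657.4, -63.2, 200.1]
orientation: [-2.148, -2.286, -0.019]
wrist_force: [0.4, 1.2, 0.4]
opening: 0.3
pos [657.4 -63.2 200.1] yaw 3.5 tilt [ 0.005  0.012 -1.   ] F [0.4 1.2 0.4] t 3.45 open 0.3
5 -1 21 0.001 -0.003 -0.006;5 -1 21 0.001 -0.003 -0.006;5 -1 21 0.001 -0.003 -0.006;5 -0 21 0.001 -0.003 -0.006
```

```bash
python3 -m inch '5 -1 21 0.001 -0.003 -0.006;5 -1 21 0.001 -0.003 -0.006;5 0 21 0 -0.003 0;5 0 21 0 -0.003 0;0 0 0 0 0 0'; python3 -c "
from h import *
plan((654,-41.5,101),5,1)
S=camera('side');crop(S,'c_side',325,205,45,6)
T=camera('top');crop(T,'c_top',310,175,45,6)"
```

```text
time_s: 3.95
ee_pos: [658.0, -53.5, 113.9]
orientation: [2.146, 2.28, 0.001]
wrist_force: [-0.5, -0.2, -0.8]
opening: 0.4
pos [658.  -53.5 113.9] yaw 3.5 tilt [ 0.008 -0.007 -1.   ] F [-0.5 -0.2 -0.8] t 3.95 open 0.4
12 -3 13 0.007 0.007 -0.027
```

View pics/c_side.png

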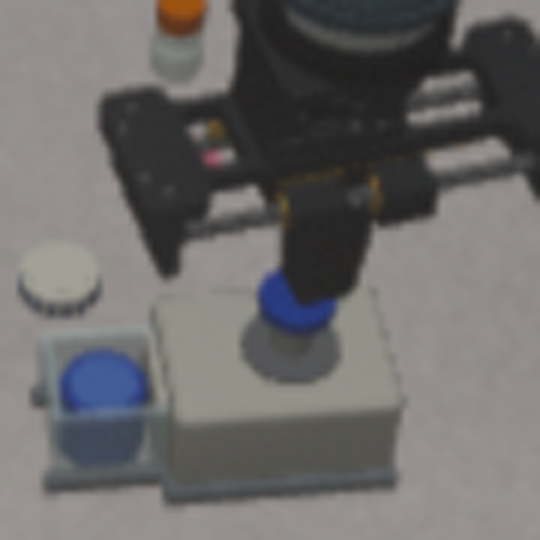

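View pics/c_top.png

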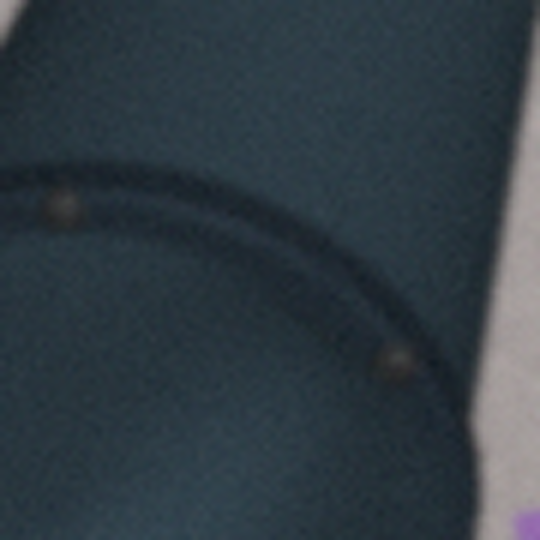

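The side crop shows the shut fingertips just above the button at crop (330,290), a little to the near side of its centre. That matches the 12 mm correction the state gives.

```bash
python3 -m inch '6 -2 4 0.003 0.003 -0.01;6 -1 4 0.003 0.003 -0.01;0 0 0 0 0 0'; python3 -c "
from h import *
plan((654,-41.5,101),5,1)"
```

```text
time_s: 4.35
ee_pos: [658.2, -43.2, 111.9]
orientation: [2.123, 2.302, 0.01]
wrist_force: [0.0, -0.3, 0.4]
opening: 0.6
pos [658.2 -43.2 111.9] yaw 4.6 tilt [ 0.011 -0.002 -1.   ] F [ 0.  -0.3  0.4] t 4.35 open 0.6
2 -4 11 0.011 0.003 -0.006
```

```bash
python3 -m inch '2 -5 10 0.008 0 0;1 -3 8 0.003 0 0;0 0 0 0 0 0'; python3 -c "
from h import *
plan((654,-41.5,95),5,1)"
```

```text
time_s: 4.65
ee_pos: [650.8, -40.7, 93.9]
orientation: [2.127, 2.307, -0.0]
wrist_force: [-0.1, -0.8, 1.2]
opening: 0.3
pos [650.8 -40.7  93.9] yaw 4.6 tilt [ 0.003 -0.003 -1.   ] F [-0.1 -0.8  1.2] t 4.65 open 0.3
-1 3 -1 0.002 0.003 -0.006
```

```bash
python3 -m inch '0 1 8 0 0 0;0 1 8 0 0 0;0 0 8 0 0 0;0 0 8 0 0 0;0 0 6 0 0 0;0 0 6 0 0 0'; python3 -c "
from h import *
plan((654,-41.5,65),5,1)"
```

```text
time_s: 5.25
ee_pos: [651.9, -41.0, 64.8]
orientation: [-2.128, -2.303, -0.002]
wrist_force: [-23.4, 3.2, 56.7]
opening: 0.1
pos [651.9 -41.   64.8] yaw 4.5 tilt [-0.003  0.005 -1.   ] F [-23.4   3.2  56.7] t 5.25 open 0.1
-1 2 -0 -0.003 -0.005 -0.008
```

Hard stop reached at z = 64.8. Retract now.

```bash
python3 -m inch '0 0 -15 0 0 0;0 0 -25 0 0 0;0 0 -30 0 0 0;-20 -10 -30 0 0 0;-40 -20 -10 0 0 0;-45 -20 0 0 0 0;-45 -20 0 0 0 0;-45 -10 0 0 0 0;-30 0 0 0 0 0;0 0 0 0 0 0' -0.4 10
python3 - <<'E'
from h import *
T=camera('top');S=camera('side');print(read_state()['ee_pos'].round(),read_state()['opening'])
cv2.imwrite('pics/d_top.png',T['image'][...,::-1])
crop(T,'d_topz',330,200,70,4);crop(S,'d_side',300,235,50,6)
print([(round(d['confidence'],2),np.round(d['box'])) for p in(T,S) for d in outline_of('cap_low',p)])
E
```

```text
time_s: 6.25
ee_pos: [587.9, -279.8, 180.2]
orientation: [-2.125, -2.307, -0.004]
wrist_force: [-0.1, -0.7, 0.8]
opening: 61.9
[ 589. -275.  180.] 61.78674924427639
[(0.5, array([300., 237.,  15.,  18.])), (0.65, array([266., 234.,  15.,  13.]))]
```

View pics/d_topz.png

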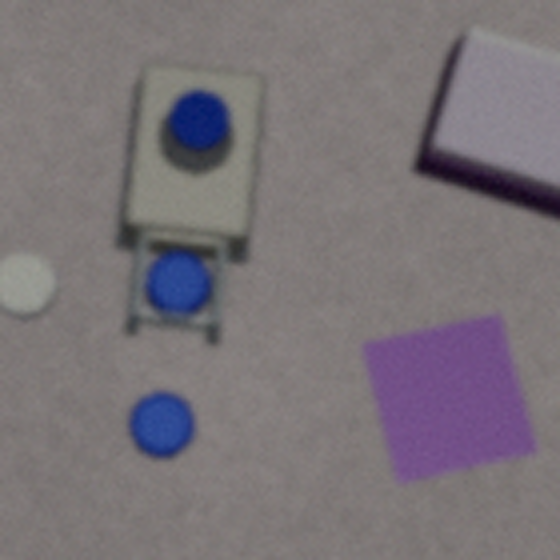

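View pics/d_side.png

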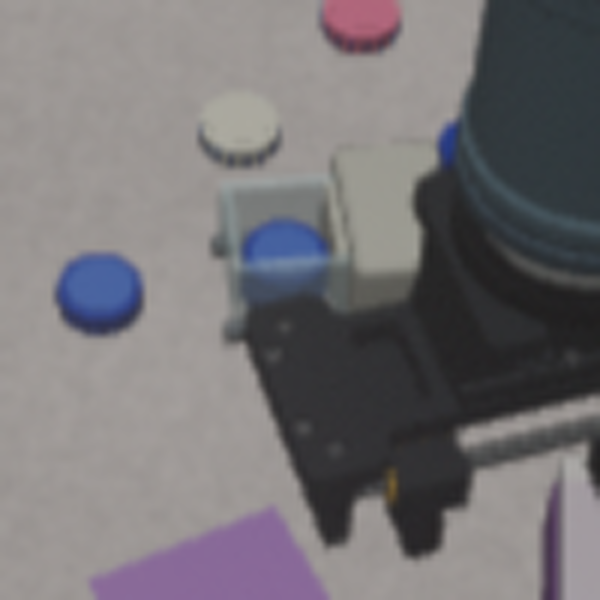

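One cap is out at top-crop (162,425), i.e. pixel (300,236), and the plunger is back up. The remaining caps are still in the magazine. Next I'll measure the cap's position.

```bash
cat >> h.py <<'E'
def capat(p):
    h=cv2.cvtColor(p['image'],cv2.COLOR_RGB2HSV);R=[]
    m=((h[...,0]>105)&(h[...,0]<125)&(h[...,1]>130)).astype(np.uint8)
    n,l,st,c=cv2.connectedComponentsWithStats(m)
    for i in range(1,n):
        if 40<st[i][4]<500:
            X=atz(p,*c[i],10)
            if 350<X[0]<620 and -320<X[1]<60: R.append((X[:2].round(1).tolist(),c[i].round(1).tolist(),st[i][2:].tolist()))
    return R
E
python3 - <<'E'
from h import *
T=camera('top');S=camera('side');print(capat(T),capat(S))
for n,p in(('t',T),('s',S)):
    for d in outline_of('cap_low',p): 
        ys,xs=np.nonzero(d['mask']);print(n,atz(p,xs.mean(),ys.mean(),10)[:2].round(1))
plan((487,35,180),5.4,9)
E
```

```text
[([577.8, -32.8], [304.2, 200.2], [16, 15, 192]), ([488.1, -23.2], [300.0, 235.9], [15, 15, 176])] [([575.9, -10.2], [296.6, 224.9], [13, 6, 56]), ([485.9, -20.7], [266.1, 232.7], [13, 10, 105])]
t [488.1 -24.2]
s [596.3  -6. ]
s [486.1 -23.3]
pos [ 590.4 -271.9  180. ] yaw 5.2 tilt [-0.001  0.01  -1.   ] F [-0.4 -1.4 -0.9] t 6.65 open 61.7
35 -8 0 -0.000 -0.001 -0.000;35 -8 0 -0.000 -0.001 -0.000;35 -8 0 -0.000 -0.001 -0.000;35 -8 0 -0.000 -0.001 -0.000;35 -8 0 -0.000 -0.001 -0.000;35 -8 0 -0.000 -0.001 -0.000;35 -8 0 -0.000 -0.001 -0.000;35 -8 0 -0.000 -0.001 -0.000;35 -8 0 -0.000 -0.001 -0.000
```

```bash
python3 -m inch '35 -8 0 0 0 0;35 -8 0 0 0 0;35 -9 0 0 0 0;35 -9 0 0 0 -0.003;35 -9 5 0 0 -0.003;35 -9 10 0 0 -0.003;35 -9 15 0 0 -0.003;35 -9 15 0 0 -0.003;25 -9 10 0 0 -0.003;0 0 0 0 0 0' 0.41 10; python3 -c "
from h import *
plan((482,28,60),6.4,3)"
```

```text
time_s: 7.65
ee_pos: [478.3, 41.9, 127.0]
orientation: [-2.078, -2.35, -0.016]
wrist_force: [-0.3, 0.4, 1.3]
opening: 25.7
pos [478.3  41.9 127. ] yaw 7.0 tilt [ 0.004  0.01  -1.   ] F [-0.3  0.4  1.3] t 7.65 open 25.7
-5 1 22 0.002 -0.003 0.004;-5 1 22 0.002 -0.003 0.004;-5 1 22 0.002 -0.003 0.004
```

```bash
python3 -m inch '-5 1 22 0.002 -0.003 0.002;-3 1 25 0.002 -0.003 0.002;-3 1 25 0.002 -0.003 0.002;0 0 0 0 0 0;0 0 0 0 0 0'; python3 -c "
from h import *
plan((482.5,20,6),6.4,3)
T=camera('top');print(capat(T));S=camera('side');crop(S,'e_side',270,225,50,6)"
```

```text
time_s: 8.15
ee_pos: [486.4, 33.1, 55.5]
orientation: [2.08, 2.35, 0.007]
wrist_force: [0.3, 0.1, -0.4]
opening: 25.6
pos [486.4  33.1  55.5] yaw 7.0 tilt [ 0.005  0.001 -1.   ] F [ 0.3  0.1 -0.4] t 8.15 open 25.6
-4 -2 16 0.002 -0.000 0.003;-4 -2 16 0.002 -0.000 0.003;-4 -2 16 0.002 -0.000 0.003
[([577.1, -40.1], [307.1, 200.5], [10, 15, 106]), ([487.1, -26.1], [301.2, 236.3], [13, 15, 142])]
```

View pics/e_side.png

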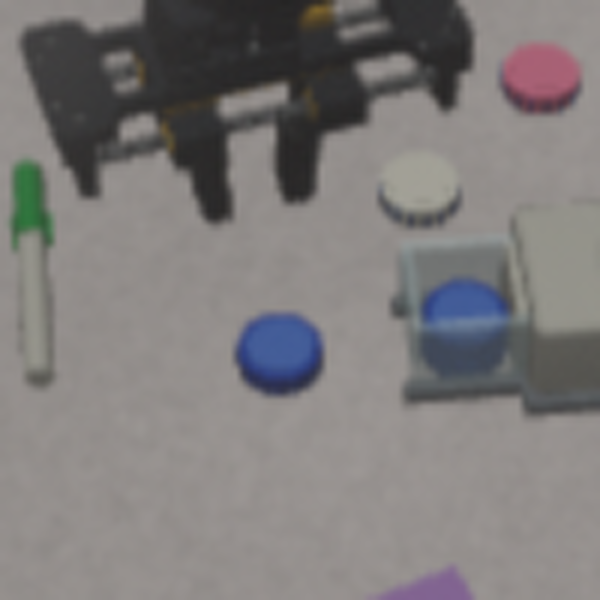

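The cap sits at crop (280,350), with the two fingertips behind it and centred at crop (255,200). The pen and the white cap are clear of the gripper. I'll lower it now.

```bash
python3 -m inch '-2 -2 16 0.002 0 0.003;-2 -2 14 0.002 0 0.003;-1 -1 10 0 0 0;0 0 5 0 0 0;0 0 0 0 0 0'; python3 -c "
from h import *
plan((482.5,20,5),6.4,1)"
```

```text
time_s: 8.75
ee_pos: [485.6, 28.3, 12.8]
orientation: [2.086, 2.343, 0.013]
wrist_force: [0.1, 0.3, 0.0]
opening: 26.2
pos [485.6  28.3  12.8] yaw 6.6 tilt [ 0.009  0.003 -1.   ] F [0.1 0.3 0. ] t 8.75 open 26.2
-8 -4 8 0.009 -0.002 0.004
```

```bash
python3 -m inch '-5 -6 6 0.006 0 0.003;-2 -1 5 0.003 0 0;0 0 0 0 0 0'; python3 -c "
from h import *
plan((482.5,20,5),6.4,1)"
```

```text
time_s: 9.05
ee_pos: [479.4, 19.8, 1.4]
orientation: [-2.092, -2.342, -0.002]
wrist_force: [-0.0, -1.0, -0.1]
opening: 25.8
pos [479.4  19.8   1.4] yaw 6.5 tilt [ 0.     0.002 -1.   ] F [-0.  -1.  -0.1] t 9.05 open 25.8
-0 3 -4 0.000 -0.002 0.001
```

```bash
python3 -m inch '-2 4 -4 0 0 0;-4 2 -1 0 0 0;-6 0 0 0 0 0;-8 0 0 0 0 0;-8 0 0 0 0 0;-8 0 0 0 0 0;-6 0 0 0 0 0;0 0 0 0 0 0'; python3 -c "
from h import *
plan((504.8,-178,5),6.4,10)
T=camera('top');print(capat(T));S=camera('side');print(capat(S));crop(S,'f_side',270,225,50,6)"
```

```text
time_s: 9.85
ee_pos: [491.9, -26.1, 7.5]
orientation: [2.094, 2.341, 0.003]
wrist_force: [-0.3, -0.5, 0.8]
opening: 25.7
pos [491.9 -26.1   7.5] yaw 6.4 tilt [ 0.002  0.001 -1.   ] F [-0.3 -0.5  0.8] t 9.85 open 25.7
-15 -0 0 0.000 -0.000 -0.000;-15 -0 0 0.000 -0.000 -0.000;-15 -0 0 0.000 -0.000 -0.000;-15 -0 0 0.000 -0.000 -0.000;-15 -0 0 0.000 -0.000 -0.000;-15 -0 0 0.000 -0.000 -0.000;-15 -0 0 0.000 -0.000 -0.000;-15 -0 0 0.000 -0.000 -0.000;-15 -0 0 0.000 -0.000 -0.000;-15 -0 0 0.000 -0.000 -0.000
[]
[([576.3, -9.6], [296.7, 224.7], [13, 6, 60]), ([493.3, -49.3], [270.7, 240.3], [14, 12, 120])]
```

View pics/f_side.png

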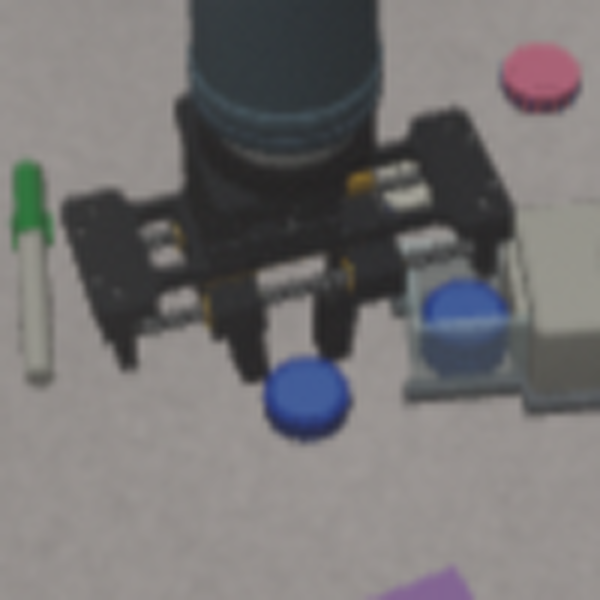

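The cap sits cradled between both fingertips at crop (307,395). I'll carry on pushing.

```bash
python3 -m inch '-6 0 1 0 0 0;-9 0 1 0 0 0;-10 0 0 0 0 0;-10 0 0 0 0 0;-10 0 0 0 0 0;-10 0 0 0 0 0;-10 0 0 0 0 0;-10 0 0 0 0 0;-10 0 0 0 0 0;-10 0 0 0 0 0;-8 0 0 0 0 0;-5 0 0 0 0 0;0 0 0 0 0 0'; python3 -c "
from h import *
plan((504.8,-178,5),6.4,1)
S=camera('side');print(capat(S));crop(S,'g_side',285,275,50,6)"
```

```text
time_s: 11.25
ee_pos: [504.9, -142.3, 4.9]
orientation: [2.093, 2.343, 0.003]
wrist_force: [0.8, 0.4, 0.3]
opening: 26.2
pos [ 504.9 -142.3    4.9] yaw 6.4 tilt [ 0.002  0.001 -1.   ] F [0.8 0.4 0.3] t 11.25 open 26.2
-35 -4 -0 0.002 -0.001 0.001
[([506.2, -165.7], [284.4, 275.2], [14, 14, 153])]
```

View pics/g_side.png

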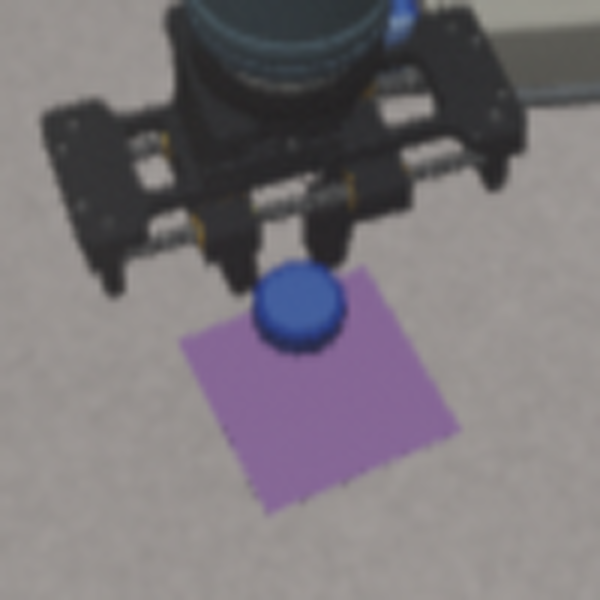

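```bash
python3 -m inch '-5 0 0 0 0 0;-8 0 0 0 0 0;-8 -1 0 0 0 0;-7 -1 0 0 0 0;-4 0 0 0 0 0;-2 0 0 0 0 0;0 0 0 0 0 0'; python3 -c "
from h import *
plan((504.8,-178,5),6.4,1)
S=camera('side');print(capat(S));crop(S,'i_side',285,285,50,6)"
```

```text
time_s: 12.0
ee_pos: [506.8, -177.8, 4.6]
orientation: [-2.091, -2.344, -0.004]
wrist_force: [-1.3, -0.1, 1.0]
opening: 26.3
pos [ 506.8 -177.8    4.6] yaw 6.5 tilt [ 0.001  0.002 -1.   ] F [-1.3 -0.1  1. ] t 12.0 open 26.3
0 -2 -0 0.001 -0.002 0.003
[([507.6, -201.4], [288.1, 287.1], [15, 15, 174])]
```

View pics/i_side.png

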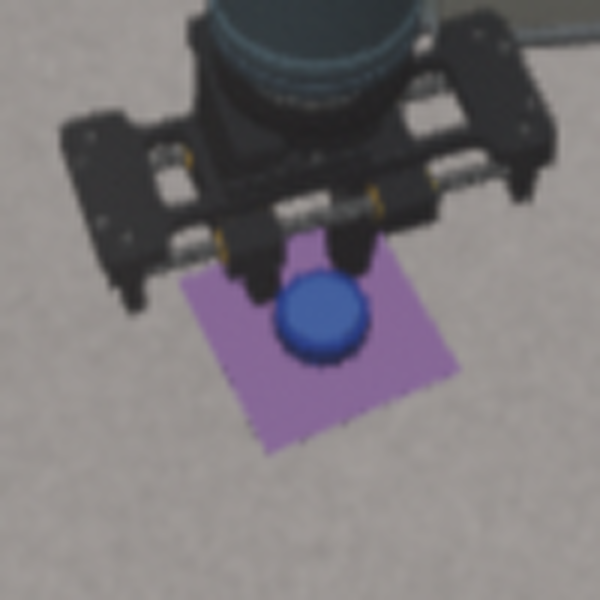

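The cap is central on the tape, at crop (322,315). I'll back straight off first, then rise.

```bash
python3 -m inch '6 0 0 0 0 0;12 0 0 0 0 0;15 0 -5 0 0 0;10 0 -20 0 0 0;0 0 -40 0 0 0;0 0 -45 0 0 0;20 0 -45 0 0 0;45 0 -30 0 0 0;45 10 0 0 0 0;45 10 0 0 0 0;45 10 0 0 0 0;45 10 0 0 0 0;45 10 0 0 0 0;40 0 0 0 0 0;0 0 0 0 0 0;0 0 0 0 0 0'
python3 - <<'E'
from h import *
s=read_state();print(s['time_s'],s['ee_pos'].round())
T=camera('top');S=camera('side');print(capat(T),capat(S));crop(T,'k_top',350,215,75,4);cv2.imwrite('pics/k_full.png',S['image'][...,::-1]);crop(S,'k_side',290,285,40,7)
cv2.imwrite('pics/k_tfull.png',T['image'][...,::-1])
for p in (T,S):
    m=outline_of('tape',p)[0]['mask'].astype(np.uint8);h=cv2.convexHull(cv2.findNonZero(m))
    P=np.array([atz(p,*q[0],0)[:2] for q in h],np.float32);print(cv2.minAreaRect(P))
E
```

```text
time_s: 13.65
ee_pos: [503.0, 230.1, 195.9]
orientation: [-2.062, -2.355, -0.014]
wrist_force: [0.4, -0.6, -0.3]
opening: 25.8
13.65 [503. 230. 196.]
[([577.8, -32.8], [304.2, 200.2], [16, 15, 192]), ([510.6, -202.3], [372.9, 227.8], [16, 16, 200])] [([575.8, -10.6], [296.6, 225.0], [13, 6, 53]), ([507.9, -201.4], [288.2, 287.0], [15, 13, 158])]
((509.2828063964844, -203.3966064453125), (90.36384582519531, 93.18672943115234), 13.917879104614258)
((506.55279541015625, -200.18423461914062), (90.8642349243164, 91.35830688476562), 13.328438758850098)
```

View pics/k_tfull.png

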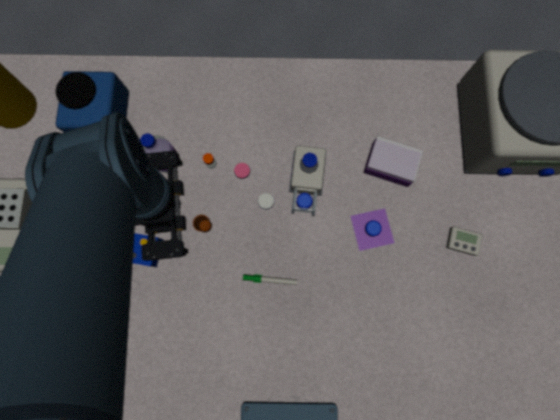

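View pics/k_full.png

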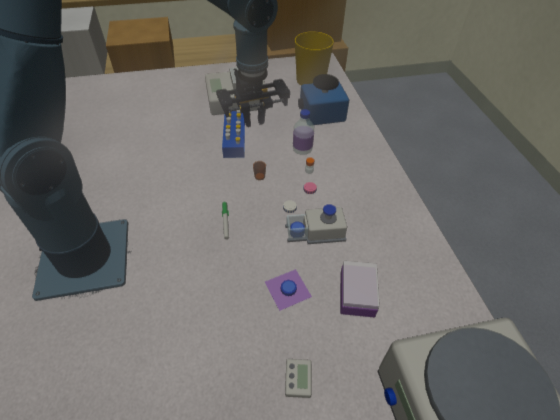

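View pics/k_top.png

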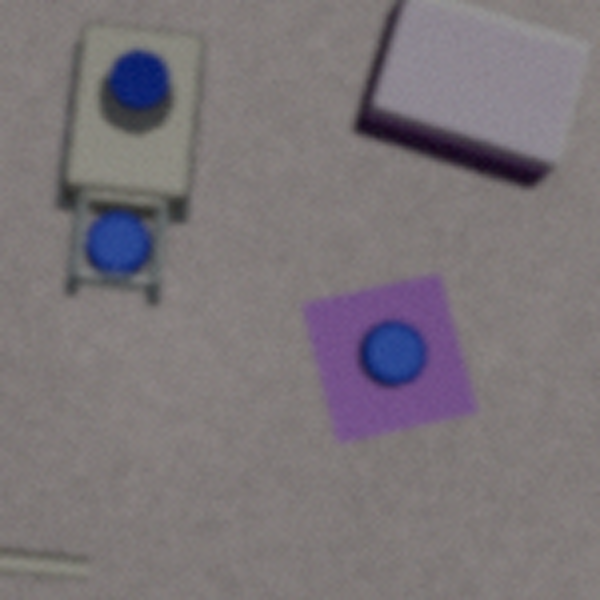

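The cap is centred on the tape square, at top pixel (373,228). The plunger is up, the other caps are still in the magazine, the other things look unmoved, and the arm is clear.

```bash
python3 -c "
from station import *
hand_in()"
```

```text
the job is handed in; nothing more can be done
```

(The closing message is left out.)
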